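# Mix a flask on the touch vortex mixer

### The job

Take the flask with the orange cap out of the slotted rack, easing it along its slot and out at the open front without straining the glass, and set it upright in the rubber cup of the vortex mixer. Push it gently down until the sprung cup is nearly at the bottom of its travel, so that the mixer runs, and keep it pressed there: finish while still gripping the flask and holding the cup down. Leave the other flasks and everything else on the bench where they are.

Things in the scene. Friction and masses are not known exactly. Their poses are not given: they have to be found in the camera images.
- flask_center (a point): the wanted flask: amber glass, round bottom, ORANGE ribbed cap, 70 to 130 g, 108 mm tall; this point is on its axis half-way up (54 mm above the underside), z runs up the neck. Ball 50 mm in diameter, neck 24 mm, glass bead (collar) 36 mm in diameter at 70 to 74 mm above the underside. It hangs upright by the bead in one of the rack's three slots, its underside 20 mm above the bench.
- flask_cap (a point): centre of the wanted flask's orange cap, where to grip it: cap 32 mm in diameter and 24 mm tall (its top is the flask's top), on the flask's axis 96 mm above the flask's underside, 26 mm above the rack's shelf while it hangs there. 10 mm of bare neck lies between bead and cap.
- rack: slotted stainless rack, screwed to the bench, 120 mm deep (its x), 264 mm wide (its y); origin at the centre of its underside. Shelf 5 mm thick, its top 90 mm above the bench, with three slots 28 mm wide centred at y = -84, 0, +84 mm, from the open front edge (rack x = -60 mm, the side towards the robot) to a closed end at x = +30 mm.
- rack_front (a point): middle of the rack's front edge, at the height of the shelf's top. A lip 3 mm high runs along this edge beside every slot, so the bead must be raised a little to pass it. The ball (18 mm below the shelf while the flask hangs) is too big for a slot: the flask comes out only along the slot, and is wholly out when its axis is 28 mm or more in front of this edge.
- mixer: touch vortex mixer: white housing with a blue band, 150 mm deep (its x), 122 mm wide (its y), deck 85 mm above the bench, fixed; origin at the centre of its underside; dial and rocker on its front (-x). The black rubber cup stands above its deck.
- cup_seat (a point): on the vertical axis of the mixer's sprung black rubber cup, where the underside of the flask's ball rests when seated; 106 mm above the bench with the cup up; moves down with the cup. The cup is an open cone, 64 mm across outside and 52 mm inside at its rim, which is 16 mm above this point; it narrows below, so the ball centres itself.
- cup (a joint): how far the cup is pressed down, in m: 0 is up, 0.010 is against its stop. Return spring: it begins to yield at about 4 N of push and needs about 12 N at the stop.
- spare_a_center (a point): flask with a blue cap, same shape and size as the wanted one, hanging in the same rack; its centre, half-way up. Leave it hanging where it is.
- spare_b_center (a point): second flask with a blue cap, same shape, hanging in the same rack; its centre, half-way up. Leave it hanging where it is.
- vial_a: small capped glass vial, 22 mm diameter, 50 mm tall, standing; origin at its underside. Bystander.
- vial_b: small capped glass vial, 22 mm diameter, 50 mm tall, standing; origin at its underside. Bystander.
- vial_c: small capped glass vial, 22 mm diameter, 50 mm tall, standing; origin at its underside. Bystander.
- well_plate: flat clear plate with 24 purple wells, 86 x 128 x 21 mm, lying between the robot and the rack; origin at its underside. Bystander.
- tip_box: blue box with a clear lid, 85 x 125 x 78 mm, left of the rack; origin at its underside. Bystander.
- cork_ring: cork ring, 80 mm outside, 40 mm hole, 25 mm tall, lying on the far side; origin at its underside. Bystander.

How it is judged:
On the way:
1. the flask with the orange cap is out of the rack through the open front of its slot, held by the gripper (x of flask_center in the frame of rack below -0.088 m and contact force between the fingers and flask above 1 N and height (world z) of flask_center above 0.06 m and contact force between flask and mixer below 0.2 N), for 0.1 s.
At the end, for the whole second after the job is handed in: The flask sits upright (within about 10 degrees) and centred (within 10 mm at mid height) in the mixer's cup, the cup is held down at least 7 of its 10 mm by the flask (at least 5 N), the gripper still holds the flask and it is still (value of joint cup above 0.007 m and contact force between flask and mixer above 5 N and horizontal distance between flask_center and cup_seat below 0.01 m and z of flask_center in the frame of cup_seat between 0.046 and 0.062 m and angle between flask_center's own z axis and vertical below 0.17 rad and contact force between the fingers and flask above 3 N and linear speed of flask below 0.02 m/s); the arm keeps its last pose, push and grip.
It fails at once if the flask is pressed on the mixer with more than 30 N (contact force between flask and mixer above 30 N).
It fails at once if the flask is strained against the rack with more than 20 N (contact force between flask and rack above 20 N).
It fails at once if the flask is tipped more than 45 degrees (angle between flask_center's own z axis and vertical above 0.785 rad).
It fails at once if a bystander is moved by more than 25 mm (distance of any of spare_a_center, spare_b_center, vial_a, vial_b, vial_c, well_plate, tip_box, cork_ring from where it was at the start of the episode above 0.025 m).
It also fails if it takes over 56 s, if anything falls off the work surface, if the arm or the gripper's body presses on something with over 40 N, if the wrist force passes 120 N, or if a joint passes its speed limit or range.

### The arm

A 6-joint arm with a two-finger parallel gripper is mounted at the origin on the work surface. World frame = base frame: x ahead of the robot, y to its left, z up, the work surface at z = 0. Lengths are in m, angles in rad, forces in N, time in s.
With the tool pointing down it reaches from about 0.3 to 0.775 m from the base axis. Payload 14.6 kg.
Tool frame: the origin (TCP) lies at the very end of the fingers, on their centre line; the grasp point (between the pads) lies 19 mm behind it; z points along the fingers, y is the line along which they close (so a half turn about z gives the same grasp; the last joint's range is limited). The gripper opens to 94 mm and grips with 3 to 60 N. Pads are 16 mm wide; open, the fingers measure 119 mm over their backs; the gripper's body (75 mm by 177 mm) begins 78 mm behind the grasp point.
Start: joints at [-1.331, 0.3, 1.521, -0, 1.321, -0.067], TCP at [0.166, -0.524, 0.205] pointing down, gripper open.
Joint ranges: [-3.03, 3.03], [-0.79, 2.21], [0.23, 2.52], [-1.04, 4.18], [0, 3.07], [-2.55, 2.55]. Speed limits (rad/s): [2.22, 2.22, 2.57, 3.14, 3.14, 3.14].

### API

Orientations are given as [roll, pitch, yaw] about the fixed x, y, z axes, in that order (R = Rz(yaw) Ry(pitch) Rx(roll)).
In Python, from station import ctrl gives the robot as it stands.
- The arm moves only by the tool move_arm, never from a script. Its argument "targets" is a list of rows, each a list of 6 numbers: the shift along the tool's x, y, z in units of 1000 mm (1.0 is 1000 mm), then the turn, a rotation vector about the tool's x, y, z in units of 30 degrees (1.0 is 30 degrees). In form: [[tx, ty, tz, ax, ay, az], ...]. A call has exactly 5 rows; each row is the pose to reach, as a shift and turn from the pose commanded when the call began, along the tool's axes at that moment; what a row does not reach only later rows make up. A row lasts 1/12 s, in which the tool goes at most 41.7 mm and 7.16 degrees, less where a joint would pass 70% of its speed; a pose out of reach is approached as far as the arm can. A call with a number of a shift or a turn outside -1 to 1 is refused whole. A call with a gripper value outside its range is refused whole. "fingers" is the opening, from -1 (shut) to 1 (fully open), set as the call begins (left out, the last holds). The fingers move at their own pace and stop on an object; "grip_force" is the grip in N (left out, the last holds). Time passes only in rows, so rows that repeat a pose let the fingers close, or fill a call up. It gives the time, the measured TCP pose, the force and the opening at its end, in the units of the state.
- ctrl.get_obs(): the state, without advancing time (a new reading comes with each control period).
- ctrl.camera(name): name is "scene" or "side" or "wrist"; returns the picture (384x512x3 uint8, red, green, blue); there is no depth.
- ctrl.camera_info(name): a dict with "fx", "fy", "cx", "cy" (pixels), "rvec" (rotation vector, rad) and "tvec" (3), from world to camera coordinates, as OpenCV has them. Camera axes: x right, y down, z forward; pixel columns grow to the right and rows downward; lengths in m; the calibration is good to about 2 mm. A picture is of the moment at which its call begins: read the wrist's pose just before it. camera_info takes no time and is no camera call; for the wrist camera it gives the pose at the moment of the call.
- ctrl.hand_in(): hands the job in, once; it reports no verdict.
The state is a dict: "time_s": time; "qpos": joint angles; "joint_vel": joint speeds; "tau": joint torques, N m; "ee_pos": TCP position; "eef_rot": TCP orientation; "force": force on the tool from outside, world axes, zero at the start; "moment": the same for the moment, N m; "grip_width": finger opening in m.
Only numpy, scipy, OpenCV 4.12 (cv2) and the standard library are available. Lean on these libraries where they do the work, as an engineer would, in place of code of your own. Each camera call takes 0.05 s, during which the arm holds its last target. There are 200 camera calls.

## Working session

There is one attempt and no reset: what is moved stays moved. The work goes in short steps, Python scripts to look and compute and a tool call to move; the robot and the scene stay as the last step left them, time stands still between calls to the robot, and variables do not carry over. Pictures are saved under pics/ and viewed, on a budget of 10 in all, crops included, one or two more only if the job needs it, and the job is handed in when it is done.

Besides the shell and the picture viewer there is one more tool, called after ">>>" as name([rows], argument=value, ...), one row to a line, values as JSON. move_arm: Moves the arm, as the interface text tells. Shifts and turns lie within -1 to 1; 1 stands for 1000 mm of shift or 30 degrees of turn. Its arguments: {"type":"object","properties":{"targets":{"type":"array"},"fingers":{"type":"number"},"grip_force":{"type":"number"}},"required":["targets"]}

```bash
mkdir -p pics
python3 - <<'E'
from station import ctrl
import cv2
o=ctrl.get_obs();print({k:o[k] for k in('time_s','ee_pos','eef_rot','force','grip_width')})
for n in('scene','side'):
    print(n,ctrl.camera_info(n))
    cv2.imwrite(f'pics/{n}0.png',cv2.resize(ctrl.camera(n)[:,:,::-1],(800,600),interpolation=cv2.INTER_CUBIC))
E
```

```text
{'time_s': 0.0, 'ee_pos': array([ 0.16604965, -0.52406117,  0.20487665]), 'eef_rot': array([-3.14045675e+00, -9.04359508e-05,  3.06800157e-01]), 'force': array([-0.37614365,  0.55588872,  0.35764152]), 'grip_width': 0.09419501843072814}
scene {'fx': 403.61457057125335, 'fy': 403.61457057125335, 'cx': 258.07128690381893, 'cy': 192.95179426641337, 'rvec': array([ 2.23421101,  0.63315609, -0.28044856]), 'tvec': array([-0.55638039, -0.06351225,  1.297231  ])}
side {'fx': 377.2059048669672, 'fy': 377.2059048669672, 'cx': 253.18319923195227, 'cy': 190.57407779132058, 'rvec': array([ 0.72018522, -2.6972848 ,  1.00880872]), 'tvec': array([0.55155947, 0.24050599, 1.00411897])}
```

View pics/scene0.png

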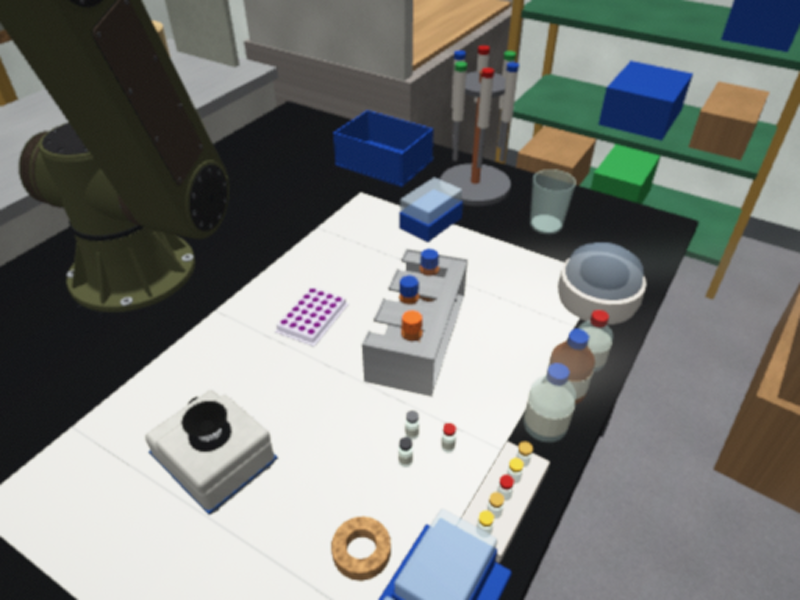

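View pics/side0.png

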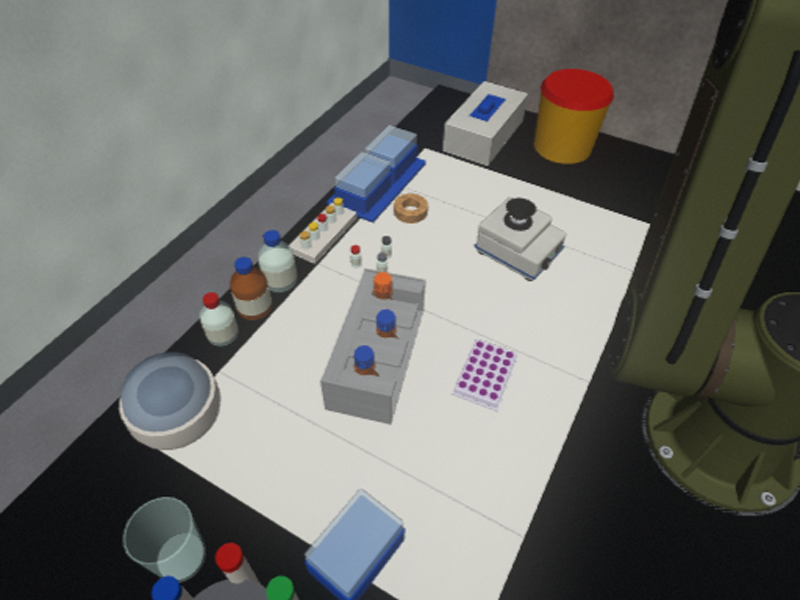

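The orange cap is at scene (412,326) and side (383,286), in the end slot nearest the mixer. The blue caps are at scene (409,289) and (429,261). The cup rim is at scene (206,417) and side (520,206). Next I'll triangulate these and make enlarged crops.

```bash
cat > h.py <<'E'
from station import ctrl
import cv2,numpy as np
def cam(n):
    i=ctrl.camera_info(n);R=cv2.Rodrigues(np.array(i['rvec']))[0]
    K=np.array([[i['fx'],0,i['cx']],[0,i['fy'],i['cy']],[0,0,1]]);return K,R,np.array(i['tvec'])
def onz(c,u,v,z):
    K,R,t=c;d=R.T@np.linalg.solve(K,[u,v,1]);o=-R.T@t;return o+d*(z-o[2])/d[2]
def tri(c1,p1,c2,p2):
    P=[c[0]@np.c_[c[1],c[2]] for c in(c1,c2)]
    X=cv2.triangulatePoints(P[0],P[1],np.array(p1,float),np.array(p2,float)).ravel();return X[:3]/X[3]
def crop(n,name,u0,v0,w,h,s):
    im=ctrl.camera(n)[v0:v0+h,u0:u0+w,::-1];cv2.imwrite('pics/'+name,cv2.resize(im,None,fx=s,fy=s,interpolation=cv2.INTER_CUBIC))
E
python3 - <<'E'
from h import *
s,d=cam('scene'),cam('side');f=1.5625
for nm,a,b,z in[('orange',(412,326),(383,286),.116),('blue1',(409,289),(386,323),.116),('blue2',(429,261),(364,359),.116),('cup',(206,417),(520,206),.122)]:
    a=np.array(a)/f;b=np.array(b)/f
    print(nm,onz(s,*a,z).round(4),onz(d,*b,z).round(4),tri(s,a,d,b).round(4))
a=ctrl.camera('scene')[:,:,::-1];b=ctrl.camera('side')[:,:,::-1]
r=lambda im,u,v,w,h:cv2.resize(im[v:v+h,u:u+w],(400,300),interpolation=cv2.INTER_CUBIC)
cv2.imwrite('pics/crops.png',np.vstack([np.hstack([r(a,220,150,100,75),r(a,90,240,100,75)]),np.hstack([r(b,195,170,100,75),r(b,290,110,100,75)])]))
E
```

```text
orange [0.6332 0.0596 0.116 ] [0.6198 0.0749 0.116 ] [0.6263 0.0679 0.1056]
blue1 [0.5822 0.1344 0.116 ] [0.5717 0.1463 0.116 ] [0.5763 0.1416 0.108 ]
blue2 [0.573 0.219 0.116] [0.5649 0.2293 0.116 ] [0.5683 0.2259 0.1094]
cup [ 0.4871 -0.2484  0.122 ] [ 0.486  -0.2525  0.122 ] [ 0.4867 -0.2494  0.1234]
```

View pics/crops.png

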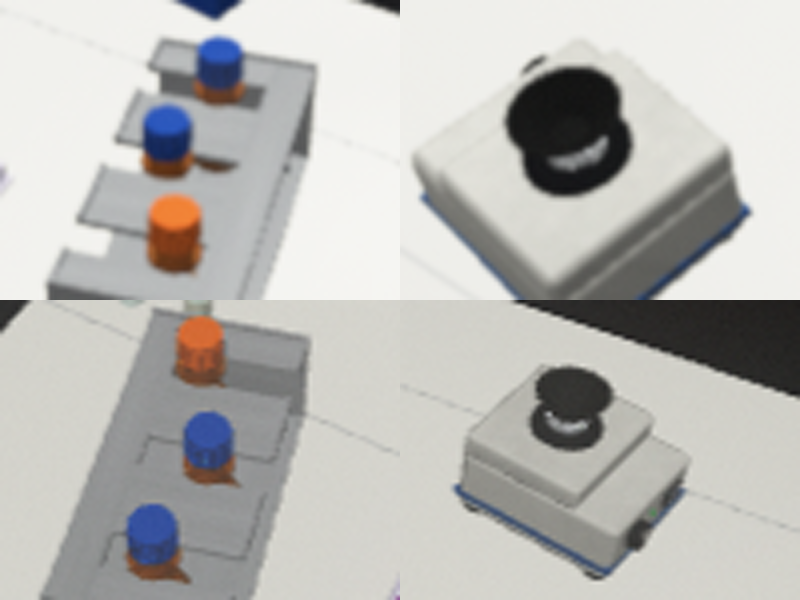

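Run:
```python
from h import *
s,d=cam('scene'),cam('side')
S=lambda x,y:(220+x/4-.4,150+y/4-.4)
for nm,a,b,z in[('orange',S(175,212),(244.6,178),.128),('blue1',S(167,118),(246.6,201.3),.128),('blue2',S(220,50),(232.9,224.6),.128),('cup',(130.9,266),(333.1,132.1),.122)]:
    print(nm,onz(s,*a,z).round(4),onz(d,*b,z).round(4),tri(s,a,d,b).round(4))
for p in[(165,40),(150,68),(133,92),(117,138),(100,166),(80,220),(63,250),(48,283),(315,66)]:print(p,onz(s,*S(*p),.093).round(4)[:2])
for p in[(308,38),(155,10)]:print('side',p,onz(d,195+p[0]/4,170+p[1]/4,.09).round(4)[:2])
```

```text
orange [0.6276 0.0671 0.128 ] [0.6253 0.0684 0.128 ] [0.6264 0.0678 0.1269]
blue1 [0.576  0.1424 0.128 ] [0.5772 0.139  0.128 ] [0.5768 0.1404 0.1298]
blue2 [0.5692 0.2251 0.128 ] [0.5686 0.2227 0.128 ] [0.5691 0.2237 0.1288]
cup [ 0.4837 -0.2477  0.122 ] [ 0.4847 -0.2518  0.122 ] [ 0.4845 -0.2488  0.124 ]
(165, 40) [0.5067 0.2539]
(150, 68) [0.5148 0.2196]
(133, 92) [0.519  0.1898]
(117, 138) [0.5363 0.1415]
(100, 166) [0.5421 0.111 ]
(80, 220) [0.5599 0.0598]
(63, 250) [0.566  0.0309]
(48, 283) [0.5744 0.0016]
(315, 66) [0.6158 0.2847]
side (308, 38) [0.5703 0.0027]
side (155, 10) [0.6832 0.0352]
```

>>> move_arm([
  [0.031,-0.021,0,0,0,-0.2],
  [0.062,-0.043,0,0,0,-0.4],
  [0.093,-0.064,0,0,0,-0.6],
  [0.123,-0.085,0,0,0,-0.8],
  [0.154,-0.106,0,0,0,-1],
], fingers=1)

```text
time_s: 0.62
ee_pos: [0.2815, -0.3752, 0.2054]
eef_rot: [-3.141, 0.0, 0.835]
force: [0.5, -1.1, -0.9]
grip_width: 0.0941
```

>>> move_arm([
  [0.037,-0.003,0,0,0,-0.2],
  [0.075,-0.006,0,0,0,-0.4],
  [0.112,-0.009,0,0,0,-0.6],
  [0.149,-0.012,0,0,0,-0.8],
  [0.187,-0.015,0,0,0,-1],
])

```text
time_s: 1.03
ee_pos: [0.3967, -0.227, 0.2055]
eef_rot: [3.141, 0.0, 1.359]
force: [0.5, -0.5, -0.1]
grip_width: 0.0937
```

>>> move_arm([
  [0.034,0.016,0,0,0,-0.18],
  [0.067,0.032,0,0,0,-0.36],
  [0.101,0.049,0,0,0,-0.54],
  [0.134,0.065,0,0,0,-0.72],
  [0.168,0.081,0,0,0,-0.905],
])

```text
time_s: 1.45
ee_pos: [0.512, -0.0802, 0.2054]
eef_rot: [-3.142, 0.0, 1.833]
force: [0.2, 0.6, 0.3]
grip_width: 0.0937
```

>>> move_arm([
  [0.028,0.037,0,0,0,0],
  [0.056,0.074,0,0,0,0],
  [0.084,0.112,0,0,0,0],
  [0.112,0.149,0,0,0,0],
  [0.112,0.149,0,0,0,0],
])

```text
time_s: 1.87
ee_pos: [0.6283, 0.068, 0.2047]
eef_rot: [-3.141, -0.001, 1.83]
force: [-0.2, -0.2, -0.2]
grip_width: 0.0943
```

Run:
```python
from h import *
o=ctrl.get_obs();print(o['ee_pos'],o['eef_rot'],o['qpos'])
c=cam('wrist');np.savez('w.npz',K=c[0],R=c[1],t=c[2]);print(-c[1].T@c[2])
cv2.imwrite('pics/w1.png',cv2.resize(ctrl.camera('wrist')[:,:,::-1],(800,600),interpolation=cv2.INTER_CUBIC))
```

```text
[0.62831616 0.06800423 0.20467445] [-3.14123270e+00 -5.60163802e-04  1.83016796e+00] [ 4.96648186e-02  4.86296745e-01  1.26578868e+00  4.80796964e-04
  1.38997593e+00 -2.09793488e-01]
[0.6101801  0.13570211 0.38366297]
```

View pics/w1.png

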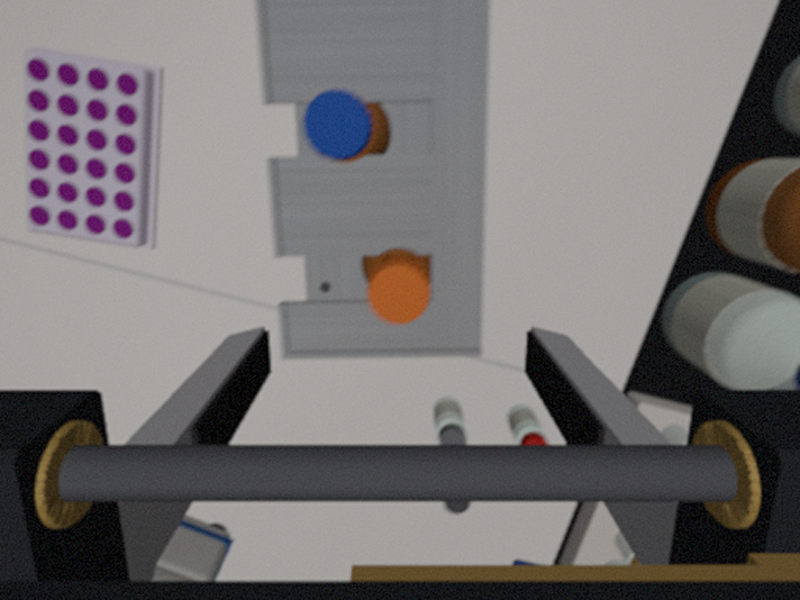

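The wrist view shows the cap top at (399,292), the front edge running (262,50) to (283,355), the back edge running (488,0) to (480,355), and the slot mouths at (275,255) and (283,303).

Run:
```python
from h import *
w=np.load('w.npz');c=(w['K'],w['R'],w['t'])
print('cap',onz(c,399/1.5625,292/1.5625,.128), 'blue',onz(c,338/1.5625,125/1.5625,.128))
P={}
for n,p,z in[('f1',(265,103),.093),('f2',(270,157),.093),('f3',(275,255),.093),('f4',(283,303),.093),('corner',(284,356),.093),('back0',(488,0),.09),('back1',(481,353),.09),('up',(434,99),.09)]:
    P[n]=onz(c,p[0]/1.5625,p[1]/1.5625,z)[:2];print(n,P[n].round(4))
d=P['f1']-P['corner'];print('yaw front',np.degrees(np.arctan2(-d[0],d[1])))
d=P['back0']-P['back1'];print('yaw back',np.degrees(np.arctan2(-d[0],d[1])))
for yaw in(14,15,16):
    x=np.array([np.cos(np.radians(yaw)),np.sin(np.radians(yaw))]);y=np.array([-x[1],x[0]])
    cp=onz(c,399/1.5625,292/1.5625,.128)[:2]
    print(yaw,[( (P[k]-cp)@np.c_[x,y]).round(4) for k in('f3','f4','corner')])
```

```text
cap [0.6281875  0.07025175 0.128     ] blue [0.57934465 0.1417489  0.128     ]
f1 [0.535  0.1435]
f2 [0.5431 0.1168]
f3 [0.5567 0.0642]
f4 [0.5669 0.0375]
corner [0.5743 0.0053]
back0 [0.6352 0.2223]
back1 [0.6885 0.0364]
up [0.6215 0.1688]
yaw front 15.847865455892432
yaw back 16.023769282731568
14 [array([-0.0708,  0.0115]), array([-0.0674, -0.017 ]), array([-0.0681, -0.05  ])]
15 [array([-0.0706,  0.0127]), array([-0.0677, -0.0158]), array([-0.0689, -0.0488])]
16 [array([-0.0704,  0.0139]), array([-0.0679, -0.0146]), array([-0.0698, -0.0476])]
```

>>> move_arm([
  [0,0,0.025,0,0,-0.01],
  [0,0,0.05,0,0,-0.025],
  [0,0,0.075,0,0,-0.025],
  [0.001,-0.001,0.095,0,0,-0.025],
  [0.001,-0.001,0.105,0,0,-0.025],
])

```text
time_s: 2.33
ee_pos: [0.6243, 0.0649, 0.0974]
eef_rot: [-3.138, -0.001, 1.841]
force: [-0.4, -0.4, -0.3]
grip_width: 0.0939
```

>>> move_arm([
  [0,0,0,0,0,0],
  [0,0,0,0,0,0],
  [0,0,0,0,0,0],
  [0,0,0,0,0,0],
  [0,0,0,0,0,0],
], fingers=-0.05, grip_force=5)

```text
time_s: 2.75
ee_pos: [0.6261, 0.065, 0.1016]
eef_rot: [3.14, 0.0, 1.841]
force: [-0.1, -0.2, -0.6]
grip_width: 0.0642
```

Run:
```python
from h import *
o=ctrl.get_obs();print(o['ee_pos'],o['eef_rot'],o['force'],o['grip_width'])
a=ctrl.camera('wrist')[:,:,::-1];b=ctrl.camera('scene')[:,:,::-1]
r=lambda im,u,v,w,h:cv2.resize(im[v:v+h,u:u+w],(400,300),interpolation=cv2.INTER_CUBIC)
cv2.imwrite('pics/g1.png',np.hstack([r(a,156,120,200,150),r(b,200,130,140,105)]))
```

```text
[0.62610141 0.06495191 0.1016086 ] [3.13989358e+00 3.94128685e-04 1.84090862e+00] [-0.07314323 -0.19506518 -0.57900204] 0.06417421852212062
```

View pics/g1.png

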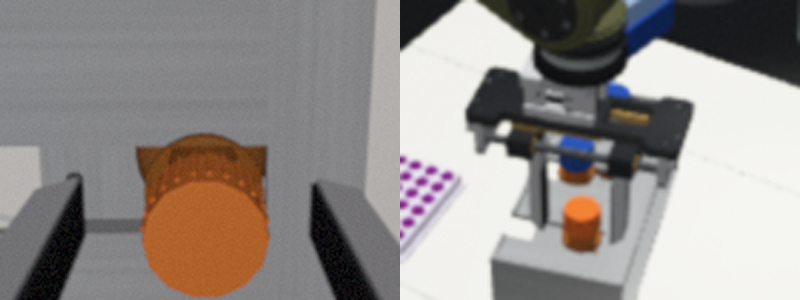

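Run:
```python
from h import *
c=cam('wrist');o=ctrl.get_obs();print(o['ee_pos'],onz(c,156+205/2-.25,120+238/2-.25,.128))
```

```text
[0.62586356 0.06498512 0.10112641] [0.62657212 0.06849313 0.128     ]
```

>>> move_arm([
  [0.0035,0.0015,0,0,0,0],
  [0.0035,0.0015,0,0,0,0],
  [0.0035,0.0015,0,0,0,0],
  [0.0035,0.0015,0,0,0,0],
  [0.0035,0.0015,0,0,0,0],
])

```text
time_s: 3.27
ee_pos: [0.6261, 0.0687, 0.1004]
eef_rot: [-3.141, -0.0, 1.841]
force: [0.1, -0.8, 0.1]
grip_width: 0.0446
```

>>> move_arm([
  [0,0,0,0,0,0],
  [0,0,0,0,0,0],
  [0,0,0,0,0,0],
  [0,0,0,0,0,0],
  [0,0,0,0,0,0],
], fingers=-1, grip_force=8)

```text
time_s: 3.68
ee_pos: [0.6262, 0.0687, 0.1005]
eef_rot: [3.142, 0.0, 1.841]
force: [0.5, -0.2, -0.6]
grip_width: 0.0319
```

>>> move_arm([
  [0,0,0,0,0,0],
  [0,0,0,0,0,0],
  [0,0,0,0,0,0],
  [0,0,0,0,0,0],
  [0,0,0,0,0,0],
], grip_force=25)

```text
time_s: 4.1
ee_pos: [0.6261, 0.0687, 0.1005]
eef_rot: [3.142, 0.0, 1.841]
force: [0.8, 0.0, -0.6]
grip_width: 0.0316
```

>>> move_arm([
  [0,0,-0.002,0,0,0],
  [0,0,-0.004,0,0,0],
  [0,0,-0.006,0,0,0],
  [0,0,-0.008,0,0,0],
  [0,0,-0.008,0,0,0],
])

```text
time_s: 4.52
ee_pos: [0.6263, 0.0688, 0.109]
eef_rot: [3.141, 0.0, 1.841]
force: [-0.4, -1.5, -0.8]
grip_width: 0.0316
```

>>> move_arm([
  [0,-0.003,0,0,0,0],
  [0,-0.006,0,0,0,0],
  [0,-0.009,0,0,0,0],
  [0,-0.012,0,0,0,0],
  [0,-0.015,0,0,0,0],
])

```text
time_s: 4.93
ee_pos: [0.6113, 0.0646, 0.1084]
eef_rot: [-3.141, 0.0, 1.841]
force: [-0.6, 0.1, -2.3]
grip_width: 0.0318
```

>>> move_arm([
  [0,-0.004,0,0,0,0],
  [0,-0.008,0,0,0,0],
  [0,-0.012,0,0,0,0],
  [0,-0.016,0,0,0,0],
  [0,-0.02,0,0,0,0],
])

```text
time_s: 5.35
ee_pos: [0.592, 0.0593, 0.1085]
eef_rot: [3.142, -0.0, 1.841]
force: [0.3, -0.7, -1.5]
grip_width: 0.0313
```

Run:
```python
from h import *
o=ctrl.get_obs();print(o['ee_pos'],o['force'],o['moment'])
a=ctrl.camera('wrist')[:,:,::-1];b=ctrl.camera('side')[:,:,::-1]
r=lambda im,u,v,w,h:cv2.resize(im[v:v+h,u:u+w],(400,300),interpolation=cv2.INTER_CUBIC)
cv2.imwrite('pics/g2.png',np.hstack([r(a,156,120,200,150),r(b,190,140,120,90)]))
```

```text
[0.59199959 0.05930936 0.10847402] [ 0.32925773 -0.70715072 -1.4932286 ] [-0.06063089 -0.1016857   0.03424434]
```

View pics/g2.png

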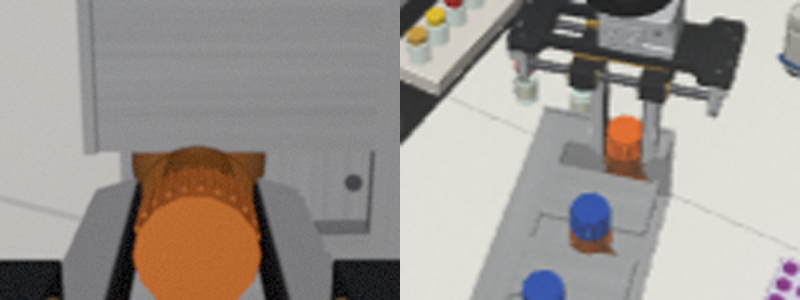

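>>> move_arm([
  [0,-0.004,0,0,0,0],
  [0,-0.008,0,0,0,0],
  [0,-0.012,0,0,0,0],
  [0,-0.016,0,0,0,0],
  [0,-0.02,0,0,0,0],
])

```text
time_s: 5.87
ee_pos: [0.5727, 0.0539, 0.1085]
eef_rot: [3.142, -0.0, 1.841]
force: [-0.7, -0.2, -1.1]
grip_width: 0.0315
```

>>> move_arm([
  [0,-0.004,0,0,0,0],
  [0,-0.008,0,0,0,0],
  [0,-0.012,0,0,0,0],
  [0,-0.016,0,0,0,0],
  [0,-0.02,0,0,0,0],
])

```text
time_s: 6.28
ee_pos: [0.5535, 0.0486, 0.1085]
eef_rot: [3.142, 0.0, 1.841]
force: [0.1, 0.5, -1.1]
grip_width: 0.0318
```

>>> move_arm([
  [0,-0.005,0,0,0,0],
  [0,-0.01,0,0,0,0],
  [0,-0.015,0,0,0,0],
  [0,-0.02,0,0,0,0],
  [0,-0.025,0,0,0,0],
])

```text
time_s: 6.7
ee_pos: [0.5293, 0.0419, 0.1085]
eef_rot: [3.142, 0.0, 1.841]
force: [-0.8, 0.5, -1.1]
grip_width: 0.0316
```

>>> move_arm([
  [0,-0.004,0,0,0,0],
  [0,-0.008,0,0,0,0],
  [0,-0.012,0,0,0,0],
  [0,-0.012,0,0,0,0],
  [0,-0.012,0,0,0,0],
])

```text
time_s: 7.12
ee_pos: [0.5182, 0.0388, 0.1086]
eef_rot: [3.141, 0.0, 1.841]
force: [-0.4, -0.0, -1.3]
grip_width: 0.0313
```

>>> move_arm([
  [0,0,-0.025,0,0,0],
  [0,0,-0.05,0,0,0],
  [0,0,-0.075,0,0,0],
  [0,0,-0.1,0,0,0],
  [0,0,-0.12,0,0,0],
], grip_force=40)

```text
time_s: 7.53
ee_pos: [0.5185, 0.0389, 0.2305]
eef_rot: [3.14, 0.0, 1.841]
force: [-0.4, 0.0, -1.1]
grip_width: 0.0318
```

>>> move_arm([
  [-0.02,-0.008,0,0,0,0],
  [-0.048,-0.02,0,0,0,0],
  [-0.076,-0.031,0,0,0,0],
  [-0.105,-0.043,0,0,0,0],
  [-0.134,-0.055,0,0,0,0],
])

```text
time_s: 7.95
ee_pos: [0.5007, -0.1063, 0.2285]
eef_rot: [3.141, 0.0, 1.841]
force: [0.3, -0.1, -0.8]
grip_width: 0.0311
```

>>> move_arm([
  [-0.029,-0.012,0,0,0,0],
  [-0.058,-0.024,0,0,0,0],
  [-0.087,-0.036,0,0,0,0],
  [-0.115,-0.047,0,0,0,0],
  [-0.134,-0.055,0,0,0,0],
])

```text
time_s: 8.37
ee_pos: [0.4833, -0.2512, 0.2284]
eef_rot: [-3.141, 0.0, 1.84]
force: [0.3, -0.3, -1.2]
grip_width: 0.0315
```

Run:
```python
from h import *
o=ctrl.get_obs();print(o['ee_pos'],o['force'],o['moment'])
a=ctrl.camera('scene')[:,:,::-1];b=ctrl.camera('side')[:,:,::-1]
r=lambda im,u,v,w,h:cv2.resize(im[v:v+h,u:u+w],(400,480),interpolation=cv2.INTER_CUBIC)
cv2.imwrite('pics/m1.png',np.hstack([r(a,90,210,100,120),r(b,283,75,100,120)]))
```

```text
[ 0.48328084 -0.25119207  0.2283581 ] [ 0.25958908 -0.25095846 -1.15283555] [-0.04026695 -0.13446862  0.02747269]
```

View pics/m1.png

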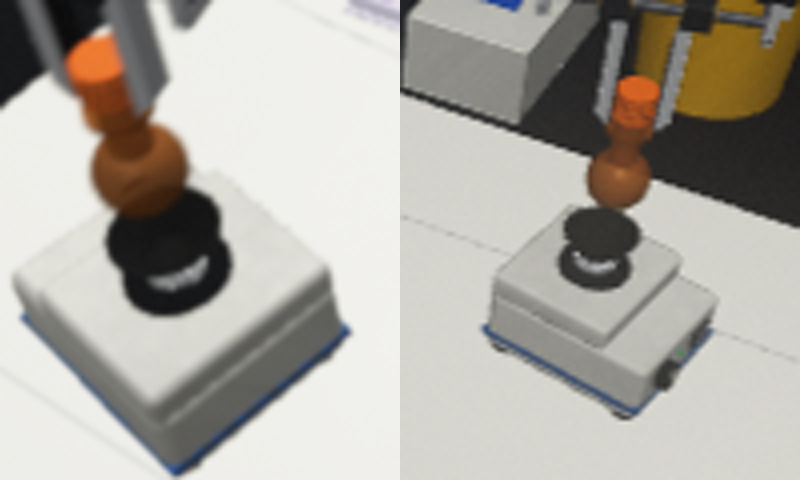

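Run:
```python
from h import *
s,d=cam('scene'),cam('side')
for n,a,b,z in[('ball',(140,170),(219,179),.173),('captop',(98,58),(237,90),.256),('rim',(165,225),(202,230),.122)]:
    a=(90+a[0]/4-.4,210+a[1]/4-.4);b=(283+b[0]/4-.4,75+b[1]/4-.4)
    print(n,tri(s,a,d,b).round(4),onz(s,*a,z).round(4),onz(d,*b,z).round(4))
P=lambda c,X:(lambda q:q[:2]/q[2])(c[0]@(c[1]@np.array(X)+c[2]))
for X in[(.4845,-.249,.122),(.4833,-.2512,.173)]:print((P(s,X)-[89.6,209.6])*4,(P(d,X)-[282.6,74.6])*4)
```

```text
ball [ 0.4823 -0.2521  0.1732] [ 0.4844 -0.2516  0.173 ] [ 0.4808 -0.2545  0.173 ]
captop [ 0.4818 -0.2521  0.2561] [ 0.4822 -0.252   0.256 ] [ 0.4815 -0.2527  0.256 ]
rim [ 0.4844 -0.2486  0.1242] [ 0.4833 -0.2475  0.122 ] [ 0.4847 -0.2518  0.122 ]
[164.5791131 227.8607354] [200.90332971 232.00919882]
[138.9937268  168.67394257] [214.36256018 180.28086168]
```

>>> move_arm([
  [0.002,0.0025,0.006,0,0,0],
  [0.002,0.0025,0.014,0,0,0],
  [0.002,0.0025,0.022,0,0,0],
  [0.002,0.0025,0.029,0,0,0],
  [0.002,0.0025,0.034,0,0,0],
])

```text
time_s: 8.88
ee_pos: [0.4855, -0.2454, 0.1931]
eef_rot: [-3.141, -0.001, 1.842]
force: [0.0, -0.4, 0.0]
grip_width: 0.0315
```

>>> move_arm([
  [0,0,0.001,0,0,0],
  [0,0,0.002,0,0,0],
  [0,0,0.003,0,0,0],
  [0,0,0.004,0,0,0],
  [0,0,0.005,0,0,0],
])

```text
time_s: 9.3
ee_pos: [0.4857, -0.2462, 0.1896]
eef_rot: [3.141, 0.0, 1.841]
force: [-0.8, 0.3, -0.6]
grip_width: 0.0317
```

>>> move_arm([
  [0,0,0.001,0,0,0],
  [0,0,0.002,0,0,0],
  [0,0,0.003,0,0,0],
  [0,0,0.004,0,0,0],
  [0,0,0.004,0,0,0],
])

```text
time_s: 9.72
ee_pos: [0.4857, -0.2464, 0.1857]
eef_rot: [3.141, 0.001, 1.841]
force: [-0.9, -1.6, 5.2]
grip_width: 0.0311
```

>>> move_arm([
  [-0.0005,0,0.0005,0,0,0],
  [-0.001,0,0.001,0,0,0],
  [-0.0015,0,0.002,0,0,0],
  [-0.0015,0,0.003,0,0,0],
  [-0.0015,0,0.003,0,0,0],
])

```text
time_s: 10.13
ee_pos: [0.486, -0.2478, 0.1828]
eef_rot: [3.141, 0.001, 1.841]
force: [-2.4, -2.6, 5.9]
grip_width: 0.0318
```

>>> move_arm([
  [0,0,0.0005,0,0,0],
  [0,0,0.001,0,0,0],
  [0,0,0.002,0,0,0],
  [0,0,0.002,0,0,0],
  [0,0,0.002,0,0,0],
])

```text
time_s: 10.55
ee_pos: [0.486, -0.2479, 0.1811]
eef_rot: [3.141, 0.001, 1.841]
force: [-2.5, -1.3, 8.3]
grip_width: 0.0315
```

Run:
```python
from h import *
o=ctrl.get_obs();print(o['ee_pos'],o['force'],o['moment'])
a=ctrl.camera('scene')[:,:,::-1];b=ctrl.camera('side')[:,:,::-1]
r=lambda im,u,v,w,h:cv2.resize(im[v:v+h,u:u+w],(400,480),interpolation=cv2.INTER_CUBIC)
cv2.imwrite('pics/m2.png',np.hstack([r(a,90,210,100,120),r(b,283,75,100,120)]))
```

```text
[ 0.48604374 -0.24793309  0.18109613] [-2.4815271  -1.28642515  8.25631764] [-0.18136647  0.57228024  0.00237699]
```

View pics/m2.png

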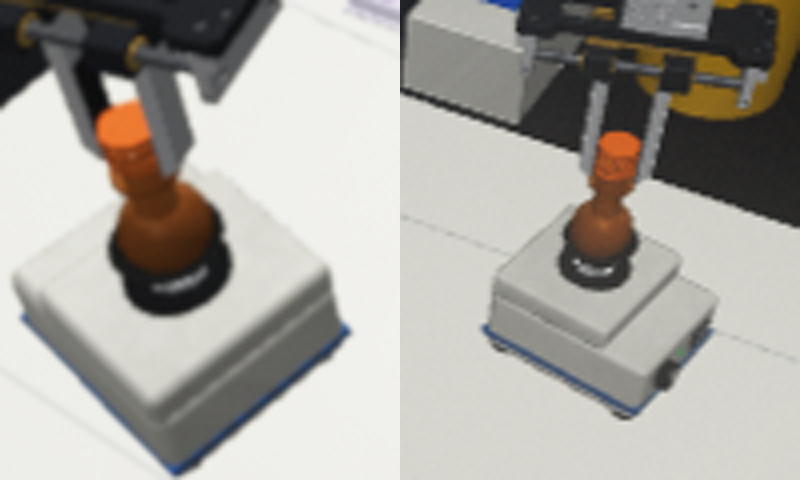

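>>> move_arm([
  [0,-0.0005,0.0005,0,0,0],
  [0,-0.001,0.001,0,0,0],
  [0,-0.0015,0.0015,0,0,0],
  [0,-0.0015,0.002,0,0,0],
  [0,-0.0015,0.002,0,0,0],
])

```text
time_s: 11.07
ee_pos: [0.485, -0.2484, 0.1793]
eef_rot: [3.14, 0.002, 1.841]
force: [0.1, -1.9, 8.7]
grip_width: 0.0312
```

>>> move_arm([
  [0,0,0.0005,0,0,0],
  [0,0,0.001,0,0,0],
  [0,0,0.001,0,0,0],
  [0,0,0.001,0,0,0],
  [0,0,0.001,0,0,0],
])

```text
time_s: 11.48
ee_pos: [0.485, -0.2485, 0.1785]
eef_rot: [3.14, 0.002, 1.841]
force: [-1.0, -1.0, 9.0]
grip_width: 0.0315
```

>>> move_arm([
  [0,0,0.0005,0,0,0],
  [0,0,0.001,0,0,0],
  [0,0,0.001,0,0,0],
  [0,0,0.001,0,0,0],
  [0,0,0.001,0,0,0],
])

```text
time_s: 11.9
ee_pos: [0.4851, -0.2485, 0.1776]
eef_rot: [3.14, 0.002, 1.841]
force: [-1.0, -1.6, 10.3]
grip_width: 0.0316
```

>>> move_arm([
  [0,0,0.0005,0,0,0],
  [0,0,0.0005,0,0,0],
  [0,0,0.0005,0,0,0],
  [0,0,0.0005,0,0,0],
  [0,0,0.0005,0,0,0],
])

```text
time_s: 12.32
ee_pos: [0.4851, -0.2485, 0.1771]
eef_rot: [3.14, 0.002, 1.841]
force: [-1.2, -2.0, 10.7]
grip_width: 0.0313
```

Run:
```python
from h import *
F=[]
for i in range(6):
    n=('scene','side')[i%2];im=ctrl.camera(n)[:,:,::-1];o=ctrl.get_obs();F.append(np.r_[o['force'],o['ee_pos']])
    if i==0:a=im
    if i==1:b=im
print(np.mean(F,0).round(4),o['joint_vel'].round(4),o['time_s'])
r=lambda im,u,v,w,h:cv2.resize(im[v:v+h,u:u+w],(400,480),interpolation=cv2.INTER_CUBIC)
cv2.imwrite('pics/m3.png',np.hstack([r(a,90,210,100,120),r(b,283,75,100,120)]))
```

```text
[-0.9179 -1.2559 10.4674  0.4851 -0.2485  0.1771] [-0.     -0.0001 -0.0024  0.0001 -0.001  -0.0014] 12.6167
```

View pics/m3.png

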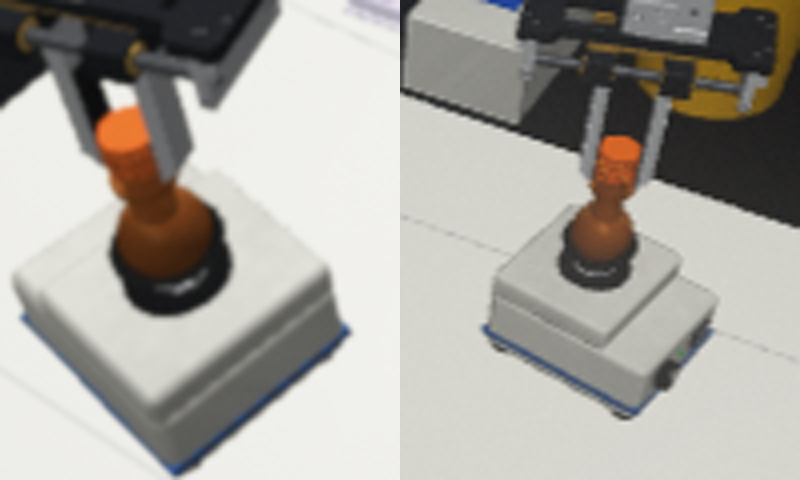

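```bash
python3 -c "
from station import ctrl
ctrl.hand_in();o=ctrl.get_obs();print(o['time_s'],o['force'],o['ee_pos'],o['grip_width'])"
```

```text
the job is handed in; nothing more can be done
the job is handed in; nothing more can be done
```

The orange-capped flask is in the mixer's cup, gripped at 40 N and held down. I handed the job in at about 12.6 s of the 56 s allowed. `hand_in` gives no verdict, and I could not read the state after it.

- **Taking it out:** I gripped the cap, lifted the flask 8 mm to clear the lip, and drew it 112 mm along the slot. The wrist force in the slot stayed within about 2.5 N, including the flask's weight of about 1 N. It ended about 45 mm in front of the rack's front edge.
- **Pressing it down:** The last readings showed a push of about 11.5 N. That suggests the cup is about 9.4 mm down, and the tool's height gives the same figure.
- **Position and stillness:** The last picture shows the flask upright in the cup. The tool is within about 2 mm of the measured cup centre, and the arm was essentially still. About 1.5 N of sideways force remained.
- **Not checked directly:** I did not measure the cup's travel in the pictures, and I did not re-measure the bystanders. I saw no sign of contact with any of them.
- **Disagreement:** The camera estimates differed by about 2 to 4 mm. The tool also settled up to 4 mm off target after some moves, and I corrected this before gripping and while pressing.

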